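# Reset a tripped airbrush compressor

### The arm

A 6-joint arm with a two-finger parallel gripper is mounted at the origin on the work surface. World frame = base frame: x ahead of the robot, y to its left, z up, the work surface at z = 0. Lengths are in m, angles in rad, forces in N, time in s.
With the tool pointing down it reaches from about 0.25 to 0.725 m from the base axis. Payload 4 kg.
Tool frame: the origin (TCP) lies midway between the tips of the shut fingers; the grasp point (between the pads) lies 19 mm behind it (r.grip_point_offset is the distance from the TCP to the grasp point, in m); z points along the fingers, y is the line along which they close (so a half turn about z gives the same grasp; the last joint's range is limited). The gripper opens to 85 mm and grips with 20 to 120 N. Pads are 22 mm wide; open, the fingers measure 114 mm over their backs; the gripper's body (76 mm by 85 mm) begins 54 mm behind the grasp point. The pads swing forward as they close: fully open they stand 13 mm farther back than shut.
Start: joints at [-1.29, 0.241, 0.005, 1.335, 0, 1.571], TCP at [0.139, -0.48, 0.205] pointing down, gripper open.
Joint ranges: [-2.72, 2.72], [-1.05, 1.87], [-1.09, 1.28], [-1.99, 2.15], [-1.42, 1.44], [-3.14, 3.14]. Speed limits (rad/s): [2.79, 2.79, 3.14, 3.14, 3.14, 3.14].

### API

Orientations are given as a unit quaternion [x, y, z, w].
In Python, from cell import r gives the robot as it stands. Calls block until the motion is done:
- r.move_to(position, orientation): joint-space move of the TCP to a pose.
- r.movel(position, orientation=None, v=0.15, stop_force=None): straight line of the TCP; orientation=None keeps the orientation; v is the mean speed in m/s. With stop_force (N) it stops when the force on the tool has changed by that much, and returns True; else False.
- r.move_j(angles): joint-space move.
- r.command_gripper(opening, newtons=None): opening from 0.0 (shut) to 1.0 (fully open); newtons is the grip in N (None keeps the last); returns when the fingers have stopped.
- r.dwell(seconds).
- r.ik(position, orientation): joint angles nearest the present ones, or None.
- r.read_camera(name): name is "side" or "top" or "wrist"; returns (picture, depth): 480x640x3 uint8, red, green, blue; 480x640 float32, m along the optical axis (not along the pixel's ray), 0 where there is no reading.
- r.get_calibration(name): a dict with "mtx" (3x3 intrinsics, pixels), "pose" (4x4, takes a point from camera to world coordinates); the wrist camera has in their place "tool_from_camera" (4x4, takes a point from camera to tool coordinates, whose origin is the TCP and whose axes are the flange's). Camera axes: x right, y down, z forward; pixel columns grow to the right and rows downward; lengths in m; the calibration is good to about 2 mm. A picture is of the moment at which its call begins: read the wrist's pose just before it. get_calibration takes no time and is no camera call.
A pose or a line that the arm cannot do raises r.PlanningError and nothing moves.
- r.hand_in(): hands the job in; it is judged then, once.
Readings, each from a call of its own:
- r.get_t(): time.
- r.get_qpos(): joint angles.
- r.get_joint_velocities(): joint speeds.
- r.get_tau(): joint torques, N m.
- r.get_eef_pos(): TCP position.
- r.get_tcp_rot(): TCP orientation.
- r.get_wrist_force(): force on the tool from outside, world axes, zero at the start.
- r.get_moment(): the same for the moment, N m.
- r.get_width(): opening from 0.0 (shut) to 1.0 (fully open).
- r.get_finger_force(): force on a finger pad.
Only numpy, scipy, OpenCV 4.12 (cv2) and the standard library are available. Lean on these libraries where they do the work, as an engineer would, in place of code of your own. Each camera call takes 0.05 s, during which the arm holds its last target. There are 200 camera calls.

### The job

The airbrush compressor on the studio table has tripped its overload cut-out. With the fingertips, switch its rocker off, then reach into the square well on its top and press the sunken red reset button fully home, and then switch the rocker fully on again. Do not lift or shove the compressor, and leave the tape roll lying on it and the paint things around it where they are.

Things in the scene. Friction and masses are not known exactly. Their poses are not given: they have to be found in the camera images.
- compressor: airbrush compressor, blue box with a grey top deck, loose on rubber feet, 4.5 kg, 220 mm deep (x) by 320 wide (y); origin under its centre at table height, z up. Flat deck at z = 165. On the deck at x = -45: rocker switch (y = -75), flat pressure gauge 42 across, 5 high (y = 3), reset well (y = 80). A regulator on the -y side stands out 50 mm, lower than the deck
- rocker (a joint): black rocker switch, rad: +0.2 = on (end with the white dash, towards compressor +x, down), -0.2 = off (end with the white ring, towards -x, down). Starts on. It has no spring: it stays where it is left, so press the raised half right down to its stop; about 3 N pressed 14 mm from the pivot moves it
- rocker_on (a point): point on the top face of the rocker's on half (white dash), 14 mm from the pivot. The rocker is a shallow V, 44 mm long along compressor x, 26 mm wide; pivot at compressor (-45, -75, 169) mm. The pressed half lies level, 4 mm above the deck (1.5 mm above its bezel); the raised half then slopes up, its end 8.6 mm above the pivot
- rocker_off (a point): the same point on the rocker's off half (white ring), 14 mm from the pivot towards the compressor's -x
- reset (a joint): travel of the reset button, m: 0 = tripped, popped out; 0.006 = fully home, at its stop, reset. About 3 N moves it in; it does not spring back but stays where it is left
- reset_top (a point): centre of the top face of the red reset button, 18 mm in diameter; 14 mm below the deck when tripped, 20 mm below when home; it moves straight down
- well_mouth (a point): centre of the mouth of the reset well, at deck height (compressor (-45, 80, 165) mm): a square well with a white line round it, 42 mm by 42 mm inside with sides along the compressor's x and y, floor 30 mm below the deck, button in the middle
- tape: roll of masking tape, 100 mm across, 24 mm high, lying flat and loose on the back half of the compressor's deck; origin under its centre
- bottle0: small red paint bottle, 36 mm across, 105 mm high, standing before the compressor; origin under its centre
- bottle1: small blue paint bottle, same size, same place
- bottle2: small green paint bottle, same size, same place
- brush_jar: clear jar of brushes, 76 mm across, 200 mm high with the brushes, on the compressor's +y side; origin under its centre
- mix_cup: white mixing cup, 76 mm across, 85 mm high, on the compressor's -y side; origin under its centre
Things that resemble listed ones, but are neither listed nor needed, are in the scene too. Leave any green or yellow look-alike of the tape alone.

How it is judged:
On the way, in this order (a step that is already met when the one before it is completed fails the run):
1. the rocker is switched off while the reset button is still tripped (value of joint rocker below -0.15 rad and value of joint reset below 0.002 m), for 0.2 s.
2. with the rocker off, the reset button is pressed home (value of joint reset above 0.005 m and value of joint rocker below -0.15 rad), for 0.2 s.
3. the rocker is switched on again, the reset button staying in (value of joint rocker above 0.15 rad and value of joint reset above 0.005 m), for 0.2 s.
At the end, for the whole second after the job is handed in: The rocker is on (joint above 0.15 rad), the reset button is home (joint above 5 mm), the compressor stands level (within 0.03 rad) and still within 30 mm of where it was, with the tape roll still on its deck (all of step 3 and distance of compressor from where it was at the start of the episode below 0.03 m and angle between compressor's own z axis and vertical below 0.03 rad and linear speed of compressor below 0.02 m/s and z of tape in the frame of compressor above 0.155 m); the robot touches nothing.
It fails at once if the compressor is shoved more than 30 mm, lifted more than 10 mm or tipped more than 0.1 rad (distance of compressor from where it was at the start of the episode above 0.03 m or height (world z) of compressor above 0.01 m or angle between compressor's own z axis and vertical above 0.1 rad).
It fails at once if the tape roll is lifted or moved more than 40 mm (distance of tape from where it was at the start of the episode above 0.04 m or z of tape in the frame of compressor above 0.178 m).
It fails at once if a paint bottle, the brush jar or the mixing cup is moved more than 30 mm or tipped over (distance of any of bottle0, bottle1, bottle2, brush_jar, mix_cup from where it was at the start of the episode above 0.03 m or angle between any of bottle0, bottle1, bottle2, brush_jar, mix_cup's own z axis and vertical above 0.5 rad).
It also fails if it takes over 38 s, if anything falls off the work surface, if the arm or the gripper's body presses on something with over 40 N, if the wrist force passes 120 N, or if a joint passes its speed limit or range.

## Working session

There is one attempt and no reset: what is moved stays moved. The work goes in short steps, each a Python script; the robot and the scene stay as the last script left them, time stands still between calls to the robot, and variables do not carry over. Pictures are saved under pics/ and viewed, at most 10 in all, crops included, and the job is handed in when it is done.

```bash
mkdir -p pics; python3 - <<'E'
from cell import r
import cv2,numpy as np
ims=[]
for n in ("top","side"):
    im,d=r.read_camera(n); np.savez(f"pics/{n}.npz",im=im,d=d)
    cv2.imwrite(f"pics/{n}.png",im[:,:,::-1])
    c=r.get_calibration(n); print(n,np.round(c["mtx"],1).tolist(),np.round(c["pose"],3).tolist())
print(r.get_t(),r.get_tcp_rot())
E
```

```text
top [[443.2, 0.0, 321.6], [0.0, 443.2, 242.1], [0.0, 0.0, 1.0]] [[0.009, -0.997, 0.074, 0.495], [-1.0, -0.009, 0.002, 0.084], [-0.002, -0.074, -0.997, 1.129], [0.0, 0.0, 0.0, 1.0]]
side [[536.8, 0.0, 323.9], [0.0, 536.8, 242.1], [0.0, 0.0, 1.0]] [[0.977, -0.188, 0.104, 0.431], [-0.215, -0.827, 0.519, -0.504], [-0.012, -0.529, -0.849, 1.049], [0.0, 0.0, 0.0, 1.0]]
0.1 [ 9.90160707e-01  1.39931875e-01 -1.23766515e-04 -9.10657413e-04]
```

View pics/top.png

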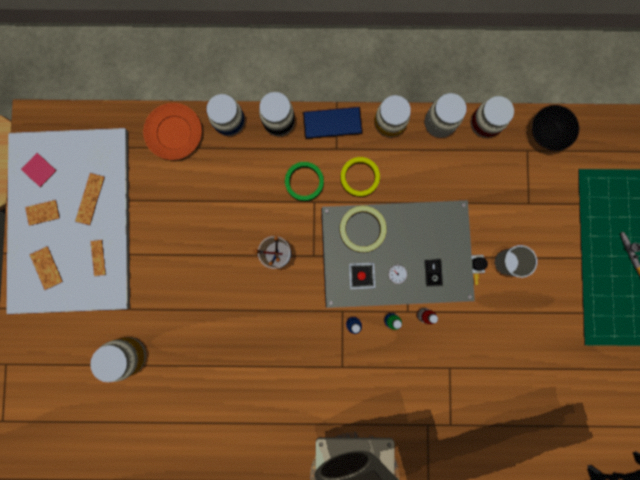

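View pics/side.png

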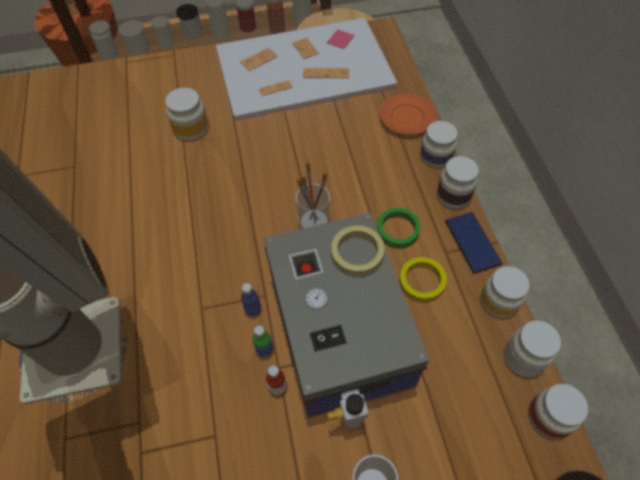

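Top view: the deck spans about (322,202)–(475,306), tilted about 2°. The well with its red button is at (362,276), the gauge at (397,273), the rocker at (433,272) and the cream tape roll at (362,229). Blue, green and red bottles stand in front at (354,325), (394,321) and (429,316). The brush jar is at (275,252) and the cup at (520,262).

Possible mix-ups:
- **Rocker:** the dark regulator knob at (480,264) is round and off the deck. The black square at (362,276) is the well.
- **Reset button:** the red bottle at (429,316) and the red bowl at (173,131).

By the description I choose (433,272) for the rocker and (362,276) for the button.

```bash
cat >h.py <<'E'
import numpy as np,cv2
def ray(cal,uv,z,pose=None):
    P=cal["pose"] if pose is None else pose
    d=P[:3,:3]@np.linalg.inv(cal["mtx"])@np.array([uv[0],uv[1],1.]); o=P[:3,3]
    return o+d*(z-o[2])/d[2]
def cents(mask,roi,amin=15):
    x0,y0,x1,y1=roi; m=np.zeros(mask.shape,np.uint8); m[y0:y1,x0:x1]=mask[y0:y1,x0:x1]
    n,_,s,c=cv2.connectedComponentsWithStats(m)
    return sorted([(int(s[i,4]),c[i],s[i]) for i in range(1,n) if s[i,4]>=amin],key=lambda t:-t[0])
E
python3 - <<'E'
from cell import r
from h import *
for n,rois in (("top",dict(well=(345,258,380,295),rock=(418,252,450,292),g=(384,260,410,288))),("side",dict(well=(285,245,326,282),rock=(305,320,352,355),g=(303,286,330,312)))):
    f=np.load(f"pics/{n}.npz"); im=f["im"].astype(int); d=f["d"]; c=r.get_calibration(n)
    dark=im.max(2)<60; red=(im[...,0]>120)&(im[...,1]<70); wh=im.min(2)>150
    for nm,m,roi,z in (("well",dark|red,rois["well"],.165),("red",red,rois["well"],.151),("rock",dark,rois["rock"],.1675),("gauge",wh,rois["g"],.170)):
        for a,ct,s in cents(m,roi)[:1]:
            u,v=ct.round().astype(int); print(n,nm,a,ct.round(1),s[:4],ray(c,ct,z).round(4),"depth",d[v,u].round(3))
    if n=="top":
        # deck by depth height
        v,u=np.mgrid[:480,:640]; K=c["mtx"]; p=np.stack([(u-K[0,2])/K[0,0]*d,(v-K[1,2])/K[1,1]*d,d],-1)@c["pose"][:3,:3].T+c["pose"][:3,3]
        m=((abs(p[...,2]-.165)<.012)&(u>300)&(u<478)&(v>195)&(v<312)).astype(np.uint8)
        m=cv2.morphologyEx(m,cv2.MORPH_OPEN,np.ones((5,5)))
        pts=p[...,:2][m>0]; rr=cv2.minAreaRect((pts*1000).astype(np.float32)); print(rr, np.median(p[...,2][m>0]))
im=np.load("pics/top.npz")["im"][195:340,310:490,::-1]
cv2.imwrite("pics/crop.png",cv2.resize(im,None,fx=4,fy=4,interpolation=2))
E
```

```text
top well 333 [361.8 275.3] [352 266  21  20] [ 0.4951 -0.0018  0.165 ] depth 0.974
top red 40 [361.  275.5] [358 272   7   8] [ 0.4947 -0.0011  0.151 ] depth 0.972
top rock 400 [433.3 272.1] [425 259  18  27] [ 0.5035 -0.156   0.1675] depth 0.954
top gauge 114 [398.8 274. ] [390 267  16  15] [ 0.4987 -0.0811  0.17  ] depth 0.956
((543.2418823242188, -79.43727111816406), (220.39707946777344, 321.4210205078125), 3.0640578269958496) 0.16495717229672857
side well 247 [305.4 262.5] [294 254  24  21] [ 4.949e-01 -1.000e-04  1.650e-01] depth 1.051
side red 45 [305.7 267.6] [302 264   8   8] [ 0.4942 -0.0032  0.151 ] depth 1.029
side rock 505 [327.8 338. ] [310 326  36  25] [ 0.5029 -0.1585  0.1675] depth 0.932
```

View pics/crop.png

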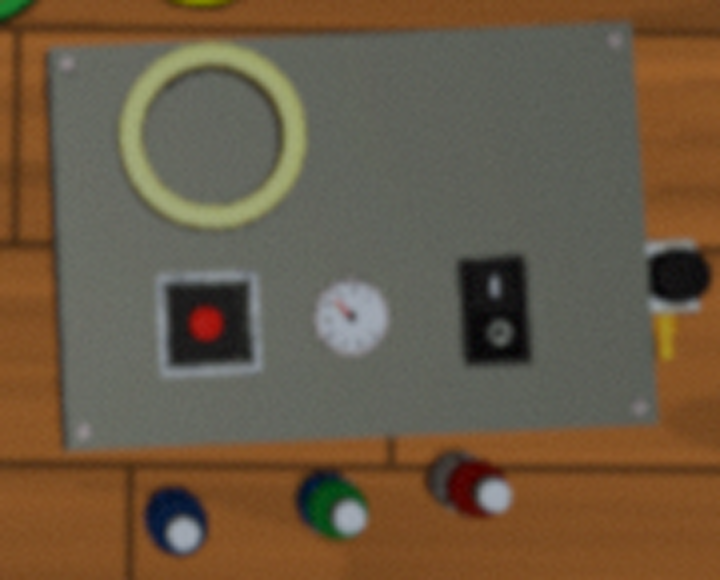

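The crop confirms the choice: the rocker, with its dash up (+x) and ring down (−x), is at (433,272), and the well with the red button is at (362,276). The deck rectangle measures 220×321 mm at z 0.165 with yaw about 3.06°, and it agrees with the rocker and well positions. Next I raise the arm, shut the gripper and take a close look.

```bash
cat >>h.py <<'E'
from scipy.spatial.transform import Rotation as Ro
C=np.array([.5438,-.0797]); A=np.radians(3.06)
Q=[np.cos(A/2),np.sin(A/2),0,0]
def W(x,y,z,C=C,A=A):
    return [C[0]+np.cos(A)*x-np.sin(A)*y, C[1]+np.sin(A)*x+np.cos(A)*y, z]
E
python3 - <<'E'
from cell import r
from h import *
p=r.get_eef_pos(); r.movel([p[0],p[1],.30]); r.command_gripper(0.0,20)
r.move_to(W(-.085,-.0,.33),Q)
p=r.get_eef_pos();q=r.get_tcp_rot(); T=np.eye(4);T[:3,:3]=Ro.from_quat(q).as_matrix();T[:3,3]=p
im,d=r.read_camera("wrist"); c=r.get_calibration("wrist"); P=T@c["tool_from_camera"]
cv2.imwrite("pics/w1.png",im[:,:,::-1]); np.savez("pics/w1.npz",im=im,d=d,P=P,K=c["mtx"])
print(r.get_t(),p,q,r.get_width(),r.get_qpos(),r.get_wrist_force())
Pi=np.linalg.inv(P)
for n,w in dict(off=W(-.059,-.075,.172),on=W(-.031,-.075,.169),reset=W(-.045,.08,.151)).items():
    x=c["mtx"]@(Pi@[*w,1])[:3]; print(n,w,x[:2]/x[2])
E
```

```text
3.55 [ 0.45879268 -0.08488417  0.32995356] [ 9.99656590e-01  2.62046417e-02 -5.86218538e-05  1.25497741e-04] 5.972002874261409e-06 [-1.83101366e-01  1.55800110e-01  2.19268302e-01  1.63438567e+00
 -1.94055631e-04  2.90646382e+00] [ 0.254736   -0.23530988 -0.47067973]
off [np.float64(0.4888877500458559), np.float64(-0.1577425832797301), 0.172] [393.26933252 189.96396515]
on [np.float64(0.5168478271172021), np.float64(-0.1562478959664848), 0.169] [394.40729269 159.27817111]
reset [np.float64(0.49459362666892115), np.float64(-0.002216241549583428), 0.151] [232.75164705 173.12702523]
```

View pics/w1.png

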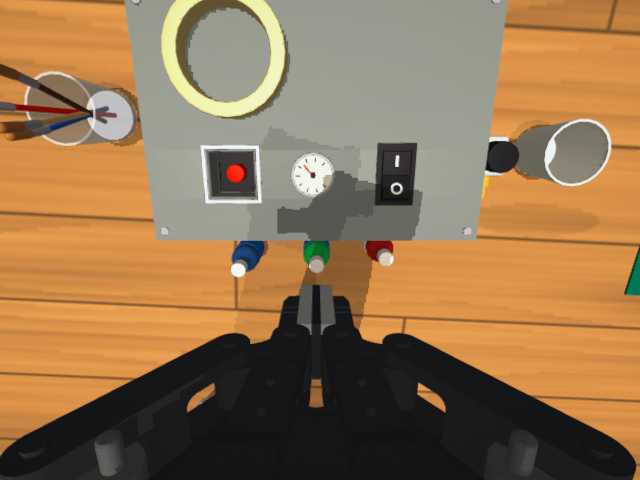

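The wrist view shows the dash at (397,161), the ring at (397,188) and the button at (236,173). All are within about 3 px (3 mm) of my predictions, so I split the difference in y. Now I press the off half.

```bash
sed -i 's/-.0797\]/-.0810]/' h.py; python3 - <<'E'
from cell import r
from h import *
r.move_to(W(-.062,-.075,.205),Q)
s=r.movel(W(-.062,-.075,.1665),v=.025,stop_force=18)
print(s,r.get_eef_pos(),r.get_wrist_force()); r.dwell(.3)
r.movel(W(-.062,-.075,.22))
r.move_to(W(-.085,0,.33),Q)
im,d=r.read_camera("wrist"); print(r.get_t())
cv2.imwrite("pics/w2.png",cv2.resize(im[100:260,180:460,::-1],None,fx=2.5,fy=2.5))
E
```

```text
False [ 0.48601894 -0.15925663  0.16666959] [ 0.56766791 -0.3700118   0.37224599]
7.3417
```

View pics/w2.png

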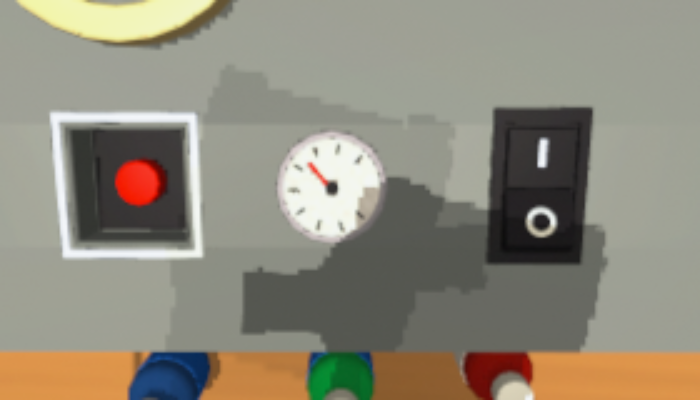

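The press met no force at z 0.1667, and the marks still sit at about the same pixels. I compare the rocker's depth before and after.

```bash
python3 - <<'E'
from cell import r
from h import *
f=np.load("pics/w1.npz"); im,d=r.read_camera("wrist"); np.savez("pics/w2.npz",im=im,d=d)
for v in range(140,208,4): print(v,[(D[v-1:v+2,386:406].mean()*1000).round(1) for D in (f["d"],d)])
print(r.get_eef_pos(),r.get_wrist_force())
a=np.hstack([x[130:215,360:430,::-1] for x in (f["im"],im)])
cv2.imwrite("pics/w3.png",cv2.resize(a,None,fx=5,fy=5,interpolation=2))
E
```

```text
140 [np.float32(320.1), np.float32(318.1)]
144 [np.float32(318.8), np.float32(316.9)]
148 [np.float32(320.4), np.float32(318.9)]
152 [np.float32(319.4), np.float32(317.2)]
156 [np.float32(314.7), np.float32(318.1)]
160 [np.float32(315.8), np.float32(319.2)]
164 [np.float32(322.0), np.float32(320.1)]
168 [np.float32(317.7), np.float32(315.9)]
172 [np.float32(324.2), np.float32(322.3)]
176 [np.float32(326.1), np.float32(322.9)]
180 [np.float32(324.5), np.float32(322.4)]
184 [np.float32(323.8), np.float32(322.0)]
188 [np.float32(317.9), np.float32(315.7)]
192 [np.float32(323.2), np.float32(320.9)]
196 [np.float32(322.9), np.float32(320.8)]
200 [np.float32(330.1), np.float32(329.5)]
204 [np.float32(334.2), np.float32(333.0)]
[ 0.4582767  -0.08577208  0.32781428] [ 0.28700776 -0.54097527  0.25962138]
```

View pics/w3.png

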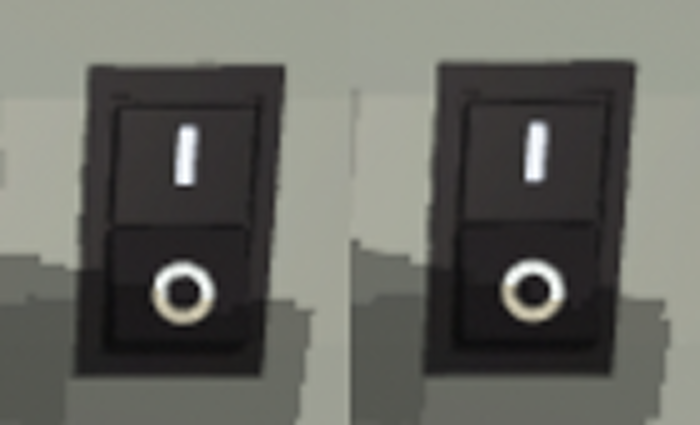

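Both crops look alike: dash at about (185,155) in the left one and (535,152) in the right, with the ring below. I project both rocker states to tell which one this is, and check the pose error.

```bash
python3 - <<'E'
from cell import r
from h import *
f=np.load("pics/w1.npz"); P=f["P"];K=f["K"];Pi=np.linalg.inv(P)
def pj(w): x=K@(Pi@[*w,1])[:3]; return (x[:2]/x[2]).round(1)
print("cam",P[:3,3].round(3))
for s in (1,-1):
    on=0 if s>0 else .0086; off=.0086-on
    print(s,[(n,pj(W(x,-.075,z))) for n,x,z in (("bezel+",-.045+.03,.1675),("on end",-.023,.169+on),("dash",-.031,.169+on*14/22),("piv",-.045,.169),("ring",-.059,.169+off*14/22),("off end",-.067,.169+off))])
for g,n in ((f["im"],1),(np.load("pics/w2.npz")["im"],2)):
    m=(g.min(2)>120); print(n,[(a,c.round(2)) for a,c,s in cents(m,(380,145,412,202),8)])
    col=g[140:212,384:389].mean((1,2)); print(col.round(0).astype(int).tolist())
print(r.get_qpos(),r.ik(W(-.085,0,.33),Q),r.get_tcp_rot(),r.get_joint_velocities().round(4),r.get_eef_pos())
E
```

```text
cam [ 0.529 -0.082  0.499]
1 [('bezel+', array([396.5, 141.4])), ('on end', array([396.3, 150.4])), ('dash', array([395.8, 159.4])), ('piv', array([394.9, 174.7])), ('ring', array([395.2, 190.4])), ('off end', array([395.4, 199.4]))]
-1 [('bezel+', array([396.5, 141.4])), ('on end', array([398.5, 150.7])), ('dash', array([397.1, 159.7])), ('piv', array([394.9, 174.7])), ('ring', array([394. , 189.6])), ('off end', array([393.4, 198. ]))]
1 [(74, array([396.24, 187.66])), (46, array([396.74, 160.67]))]
[156, 156, 143, 94, 56, 55, 55, 55, 53, 49, 48, 40, 56, 56, 56, 55, 55, 55, 55, 55, 55, 55, 54, 54, 54, 54, 54, 54, 54, 54, 53, 53, 53, 53, 46, 28, 35, 36, 36, 36, 37, 37, 36, 37, 36, 37, 34, 26, 26, 26, 26, 26, 27, 27, 26, 27, 26, 24, 18, 16, 19, 28, 31, 31, 38, 71, 103, 103, 103, 102, 103, 103]
2 [(75, array([396.28, 187.11])), (45, array([396.71, 159.84]))]
[156, 146, 106, 55, 56, 56, 55, 54, 50, 47, 41, 51, 56, 56, 56, 55, 55, 55, 55, 55, 55, 55, 54, 54, 54, 54, 54, 54, 54, 53, 53, 53, 53, 48, 32, 30, 36, 36, 36, 37, 37, 36, 37, 36, 36, 36, 33, 26, 26, 26, 27, 26, 27, 26, 27, 26, 25, 22, 15, 18, 24, 31, 31, 31, 45, 80, 103, 103, 103, 103, 103, 103]
[-1.84881010e-01  1.58133593e-01  2.16622477e-01  1.63325601e+00
 -1.98952863e-04  2.90377899e+00] [-0.18427358  0.1561747   0.21988652  1.63450815  0.          2.90391199] [ 9.99647807e-01  2.64633814e-02 -1.96208762e-03 -3.19228600e-04] [-0.0081  0.0066 -0.0008  0.0055  0.0003 -0.0003] [ 0.4582767  -0.08577208  0.32781428]
```

```bash
python3 - <<'E'
from cell import r
from h import *
def hts(d,P,K):
    v,u=np.mgrid[:480,:640]; p=np.stack([(u-K[0,2])/K[0,0]*d,(v-K[1,2])/K[1,1]*d,d],-1)@P[:3,:3].T+P[:3,3]
    return p
f=np.load("pics/w1.npz"); c=r.get_calibration("wrist")
r.dwell(.2)
p=r.get_eef_pos();q=r.get_tcp_rot(); T=np.eye(4);T[:3,:3]=Ro.from_quat(q).as_matrix();T[:3,3]=p
im,d=r.read_camera("wrist"); P=T@c["tool_from_camera"]; print(p,r.get_joint_velocities().round(4))
h1=hts(f["d"],f["P"],f["K"]);h2=hts(d,P,c["mtx"])
for h in (h1,h2):
    print("deck",np.median(h[140:200,345:365,2]).round(4),np.median(h[140:200,432:450,2]).round(4))
    print([(v,(1000*np.median(h[v-1:v+2,384:392,2])).round(1)) for v in range(140,206,4)])
x=c["mtx"]@c["tool_from_camera"].__class__(np.linalg.inv(c["tool_from_camera"]))[:3,3]; print("tcp px",x[:2]/x[2])
E
```

```text
[ 0.45852652 -0.08596342  0.32852105] [ 0.0001 -0.0056  0.0086  0.0007  0.0009  0.0009]
deck 0.1652 0.1652
[(140, np.float64(165.1)), (144, np.float64(167.6)), (148, np.float64(167.0)), (152, np.float64(168.9)), (156, np.float64(169.5)), (160, np.float64(169.3)), (164, np.float64(169.1)), (168, np.float64(169.3)), (172, np.float64(169.0)), (176, np.float64(169.1)), (180, np.float64(171.2)), (184, np.float64(172.6)), (188, np.float64(174.4)), (192, np.float64(175.4)), (196, np.float64(176.9)), (200, np.float64(170.2)), (204, np.float64(167.6))]
deck 0.1652 0.1652
[(140, np.float64(165.3)), (144, np.float64(167.8)), (148, np.float64(166.5)), (152, np.float64(169.5)), (156, np.float64(169.2)), (160, np.float64(169.3)), (164, np.float64(169.6)), (168, np.float64(169.3)), (172, np.float64(169.4)), (176, np.float64(169.6)), (180, np.float64(171.2)), (184, np.float64(173.0)), (188, np.float64(174.4)), (192, np.float64(175.2)), (196, np.float64(176.9)), (200, np.float64(168.2)), (204, np.float64(166.9))]Traceback (most recent call last):
  File "<stdin>", line 14, in <module>
TypeError: only integer scalar arrays can be converted to a scalar index
```

Heights from depth are clear: the off half is still up (176.9 mm at its end), so the rocker never moved. I check where the fingertips really are relative to the TCP.

```bash
python3 - <<'E'
from cell import r
from h import *
f=np.load("pics/w1.npz"); c=r.get_calibration("wrist"); K=c["mtx"]; M=np.array(c["tool_from_camera"])
print(M.round(4).tolist())
x=K@np.linalg.inv(M)[:3,3]; print("tcp px",x[:2]/x[2])
d=f["d"]; v,u=np.mgrid[:480,:640]; p=np.stack([(u-K[0,2])/K[0,0]*d,(v-K[1,2])/K[1,1]*d,d],-1)@M[:3,:3].T+M[:3,3]
for vv in range(278,330,4): print(vv,[(p[vv,uu]*1000).round(0).tolist() for uu in (290,302,310,316,322,330,342)])
m=(d>0)&(d<.24)&(u>270)&(u<360); t=p[m]; print("tool z max",np.percentile(t[:,2],[90,98,99.5]),"x range near tip",np.percentile(t[t[:,2]>-.01][:,:2],[1,99],axis=0))
E
```

```text
[[-0.0005, -0.9605, -0.2781, 0.0707], [1.0, -0.0005, -0.0001, 0.0013], [-0.0001, -0.2781, 0.9605, -0.1687], [0.0, 0.0, 0.0, 1.0]]
tcp px [313.27633627 281.15478174]
278 [[-133.0, -39.0, 331.0], [-133.0, -20.0, 330.0], [-133.0, -8.0, 331.0], [-133.0, 2.0, 331.0], [-133.0, 11.0, 330.0], [-133.0, 23.0, 329.0], [-133.0, 42.0, 329.0]]
282 [[-139.0, -39.0, 329.0], [-140.0, -20.0, 330.0], [-140.0, -8.0, 330.0], [-139.0, 2.0, 329.0], [-140.0, 11.0, 330.0], [-139.0, 23.0, 329.0], [-140.0, 42.0, 330.0]]
286 [[-146.0, -39.0, 329.0], [11.0, -5.0, -31.0], [11.0, -1.0, -31.0], [11.0, 1.0, -31.0], [11.0, 4.0, -31.0], [11.0, 7.0, -31.0], [-147.0, 42.0, 332.0]]
290 [[-153.0, -39.0, 329.0], [11.0, -4.0, -35.0], [11.0, -1.0, -36.0], [11.0, 1.0, -36.0], [11.0, 4.0, -35.0], [11.0, 7.0, -35.0], [-154.0, 42.0, 331.0]]
294 [[-159.0, -39.0, 329.0], [11.0, -4.0, -40.0], [10.0, -1.0, -38.0], [11.0, 1.0, -40.0], [11.0, 4.0, -39.0], [11.0, 7.0, -40.0], [-161.0, 42.0, 331.0]]
298 [[7.0, -10.0, -35.0], [11.0, -4.0, -43.0], [11.0, -1.0, -44.0], [11.0, 1.0, -44.0], [11.0, 4.0, -43.0], [11.0, 7.0, -43.0], [7.0, 12.0,
[... 1026 characters left out ...]
10.0, -69.0]]Traceback (most recent call last):
  File "<stdin>", line 8, in <module>
    return _quantile_unchecked(
        a, q, axis, out, overwrite_input, method, keepdims, weights)
    return _ureduce(a,
                    func=_quantile_ureduce_func,
    ...<5 lines>...
                    overwrite_input=overwrite_input,
                    method=method)
    r = func(a, **kwargs)
    result = _quantile(arr,
                       quantiles=q,
    ...<2 lines>...
                       out=out,
                       weights=wgt)
    slices_having_nans = np.isnan(arr[-1, ...])
                                  ~~~^^^^^^^^^
IndexError: index -1 is out of bounds for axis 0 with size 0
```

By the wrist depth, the real fingertips end about 29 mm behind the reported TCP. That explains the missed contact. I repeat the press guided by force, deeper.

```bash
python3 - <<'E'
from cell import r
from h import *
print(r.grip_point_offset,r.get_width(),r.get_t())
r.move_to(W(-.062,-.075,.18),Q)
f0=r.get_wrist_force()
for z in np.arange(.160,.131,-.004):
    s=r.movel(W(-.062,-.075,z),v=.025,stop_force=12)
    print(round(z,3),s,r.get_eef_pos().round(4),(r.get_wrist_force()-f0).round(1))
    if s: break
r.dwell(.2); print(r.get_wrist_force()-f0)
r.movel(W(-.062,-.075,.22))
r.move_to(W(-.085,0,.33),Q); r.dwell(.2)
c=r.get_calibration("wrist"); K=c["mtx"]
p=r.get_eef_pos(); T=np.eye(4);T[:3,:3]=Ro.from_quat(r.get_tcp_rot()).as_matrix();T[:3,3]=p
im,d=r.read_camera("wrist"); P=T@c["tool_from_camera"]
v,u=np.mgrid[:480,:640]; h=np.stack([(u-K[0,2])/K[0,0]*d,(v-K[1,2])/K[1,1]*d,d],-1)@P[:3,:3].T+P[:3,3]
print([(v,(1000*np.median(h[v-1:v+2,384:392,2])).round(1)) for v in range(140,206,4)],r.get_t())
E
```

```text
0.0187 -0.002016717273170142 7.6417
0.16 False [ 0.486  -0.1592  0.1601] [-0.7 -0.4 -0.2]
0.156 False [ 0.4857 -0.1591  0.1558] [-0.4  0.9  0.2]
0.152 False [ 0.4857 -0.1591  0.1518] [-0.6 -0.1  0.2]
0.148 False [ 0.4858 -0.1592  0.1478] [-0.  -0.3 -0. ]
0.144 False [ 0.4859 -0.1591  0.1437] [-0.2 -0.6 -0.5]
0.14 True [ 0.4862 -0.1592  0.143 ] [-2.1  0.6  6.7]
[-2.37738305  0.02427129  6.82556306]
[(140, np.float64(165.1)), (144, np.float64(167.6)), (148, np.float64(170.0)), (152, np.float64(176.6)), (156, np.float64(176.4)), (160, np.float64(174.8)), (164, np.float64(173.1)), (168, np.float64(171.5)), (172, np.float64(170.3)), (176, np.float64(169.2)), (180, np.float64(169.3)), (184, np.float64(169.1)), (188, np.float64(169.4)), (192, np.float64(168.9)), (196, np.float64(169.0)), (200, np.float64(167.4)), (204, np.float64(167.0))] 12.475
```

The rocker is off: the off half lies level at 169 mm and the on end is up at 176.6 mm. The effective tip sits about 26 mm behind the reported TCP, so the button's home position (tip z 0.145) should come at TCP z ≈ 0.119.

```bash
cat >>h.py <<'E'
def look(r):
    r.move_to(W(-.085,0,.33),Q); r.dwell(.2)
    c=r.get_calibration("wrist"); K=c["mtx"]
    T=np.eye(4);T[:3,:3]=Ro.from_quat(r.get_tcp_rot()).as_matrix();T[:3,3]=r.get_eef_pos()
    im,d=r.read_camera("wrist"); P=T@c["tool_from_camera"]
    v,u=np.mgrid[:480,:640]; h=np.stack([(u-K[0,2])/K[0,0]*d,(v-K[1,2])/K[1,1]*d,d],-1)@P[:3,:3].T+P[:3,3]
    red=(im[...,0]>150)&(im[...,1]<70); a,ct,s=cents(red,(205,145,262,205))[0]
    print("button",ct.round(1),h[red&(u>205)&(u<262)&(v>145)&(v<205)].mean(0).round(4) if 0 else np.median(h[145:205,205:262][red[145:205,205:262]],0).round(4))
    print("rocker",[(k,(1000*np.median(h[k-1:k+2,384:392,2])).round(1)) for k in range(148,204,6)],"t",r.get_t())
    return im
E
python3 - <<'E'
from cell import r
from h import *
r.move_to(W(-.045,.08,.175),Q)
f0=r.get_wrist_force()
r.movel(W(-.045,.08,.132),v=.05,stop_force=12); print(r.get_eef_pos().round(4))
for z in (.128,.124,.120,.116,.112):
    s=r.movel(W(-.045,.08,z),v=.03,stop_force=15)
    print(z,s,r.get_eef_pos().round(4),(r.get_wrist_force()-f0).round(1))
    if s: break
r.dwell(.2); print(r.get_wrist_force()-f0)
r.movel(W(-.045,.08,.22)); look(r)
E
```

```text
[ 0.4949 -0.0035  0.1323]
0.128 False [ 0.4945 -0.0035  0.1279] [-0.1 -0.3 -0.2]
0.124 False [ 0.4944 -0.0035  0.1238] [ 0.1  0.1 -0.9]
0.12 False [ 0.4943 -0.0035  0.1197] [0.4 1.1 0.3]
0.116 True [ 0.4946 -0.0035  0.119 ] [-1.  -0.   4.8]
[-1.33099537 -0.16161397  5.53797684]
button [236.6 171.2] [ 0.4951 -0.0047  0.1451]
rocker [(148, np.float64(169.3)), (154, np.float64(176.5)), (160, np.float64(174.8)), (166, np.float64(172.6)), (172, np.float64(170.3)), (178, np.float64(169.2)), (184, np.float64(169.2)), (190, np.float64(169.5)), (196, np.float64(169.1)), (202, np.float64(168.0))] t 17.2
```

The button now reads 145.1 mm, which is home, and the rocker is still off. Next is the on half.

```bash
python3 - <<'E'
from cell import r
from h import *
r.move_to(W(-.028,-.075,.18),Q)
r.movel(W(-.028,-.075,.152),v=.05,stop_force=12)
s=r.movel(W(-.028,-.075,.137),v=.02,stop_force=15); print(s,r.get_eef_pos().round(4))
r.dwell(.3); print(r.get_wrist_force())
r.movel(W(-.028,-.075,.22)); im=look(r)
cv2.imwrite("pics/w9.png",im[:,:,::-1])
E
```

```text
True [ 0.5213 -0.1576  0.143 ]
[-0.50602168  0.20550691  6.21097688]
button [234.8 171.6] [ 0.495  -0.0046  0.1451]
rocker [(148, np.float64(165.8)), (154, np.float64(168.9)), (160, np.float64(169.4)), (166, np.float64(169.1)), (172, np.float64(169.5)), (178, np.float64(170.4)), (184, np.float64(172.9)), (190, np.float64(174.9)), (196, np.float64(176.8)), (202, np.float64(167.9))] t 21.0583
```

View pics/w9.png

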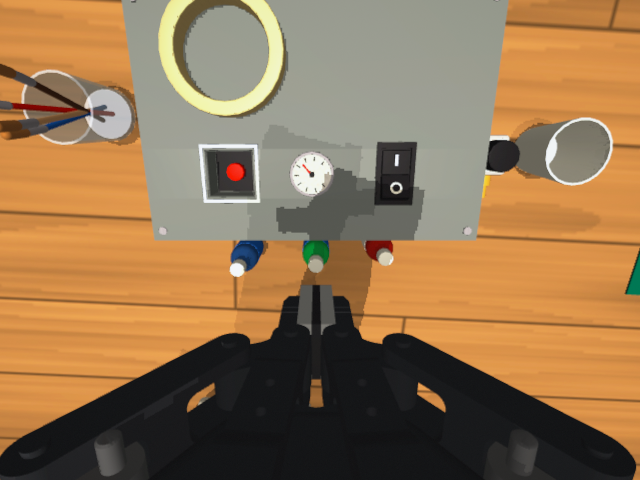

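The picture shows the rocker on at (397,172), the button home at (235,172), the tape at (222,50), and the bottles, jar and cup unmoved. The arm is clear of everything.

```bash
python3 -c "
from cell import r
print(r.hand_in())"
```

```text
the job is handed in; nothing more can be done
None
```

I switched the rocker off, pressed the reset button home and switched the rocker fully on again, then handed in at about 21 s; the last wrist picture and depth readings confirm the rocker and button and show the tape, bottles, jar and cup unmoved, but no verdict came back.

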